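# Press the wind tube home in the push-in coupling

## Robot

A 6-joint arm with a two-finger parallel gripper is mounted at the origin on the work surface. World frame = base frame: x ahead of the robot, y to its left, z up, the work surface at z = 0. Lengths are in m, angles in rad, forces in N, time in s.
With the tool pointing down it reaches from about 0.35 to 0.775 m from the base axis. Payload 7.3 kg.
Tool frame: the origin (TCP) lies at the very end of the fingers, on their centre line; the grasp point (between the pads) lies 19 mm behind it (robot.tcp_to_grasp is the distance from the TCP to the grasp point, in m); z points along the fingers, y is the direction in which the jaws open and shut (so a half turn about z gives the same grasp; the last joint's range is limited). The gripper opens to 92 mm and grips with 3 to 60 N. Pads are 19 mm wide; open, the fingers measure 130 mm over their backs; the gripper's body (75 mm by 190 mm) begins 47 mm behind the grasp point.
Start: joints at [-1.459, 0.342, 1.524, -0, 1.275, -0.146], TCP at [0.134, -0.508, 0.227] pointing down, gripper open.
Joint ranges: [-2.53, 2.53], [-0.77, 2.02], [0.04, 2.7], [-1, 4.14], [0.28, 2.66], [-3.11, 3.11]. Speed limits (rad/s): [2.57, 2.57, 3.14, 3.14, 3.14, 3.14].

## Interface

Orientations are given as [roll, pitch, yaw] about the fixed x, y, z axes, in that order (R = Rz(yaw) Ry(pitch) Rx(roll)).
In Python, from cell import robot gives the robot as it stands.
- The arm moves only by the tool arm_command, never from a script. Its argument "motion" is a list that holds one entry, the list of rows, each a list of 7 numbers: the turn, a rotation vector about the tool's x, y, z in units of 90 degrees (1.0 is 90 degrees), then the shift along the tool's x, y, z in units of 30 cm (1.0 is 30 cm), then the opening, from -1 (shut) to 1 (fully open). In form: [[[wx, wy, wz, tx, ty, tz, grip], ...]]. A call has 1 to 8 rows; each row is the pose to reach, as a shift and turn from the pose commanded when the call began, along the tool's axes at that moment; what a row does not reach only later rows make up. A row lasts 1/10 s, in which the tool goes at most 50 mm and 8.59 degrees, less where a joint would pass 70% of its speed; a pose out of reach is approached as far as the arm can. A call with a number of a shift or a turn outside -1 to 1 is refused whole. A call with a gripper value outside its range is refused whole. The fingers move at their own pace and stop on an object; "grip_force" is the grip in N (left out, the last holds). Time passes only in rows, so rows that repeat a pose let the fingers close. It gives the time, the measured TCP pose, the force and the opening at its end, in the units of the state.
- robot.observe(): the state, without advancing time (a new reading comes with each control period).
- robot.read_camera(name): name is "scene" or "top" or "wrist"; returns a dict with "image" (480x640x3 uint8, red, green, blue), "z_map" (480x640 float32, m along the optical axis (not along the pixel's ray), 0 where there is no reading), "fov_y" (degrees; the focal length in pixels is half the picture's height over the tangent of half this angle, whatever the lens; pixels are square), "cx", "cy" (the principal point, pixels), "cam_to_world" (4x4, takes a point from camera to world coordinates). Camera axes: x right, y down, z forward; pixel columns grow to the right and rows downward; lengths in m; the calibration is good to about 2 mm. A picture is of the moment at which its call begins.
- robot.hand_in(): hands the job in, once; it reports no verdict.
The state is a dict: "time": time; "qpos": joint angles; "qvel": joint speeds; "joint_efforts": joint torques, N m; "tool_pos": TCP position; "tool_rot": TCP orientation; "contact_force": force on the tool from outside, world axes, zero at the start; "torque": the same for the moment, N m; "opening": finger opening in m.
Only numpy, scipy, OpenCV 4.12 (cv2) and the standard library are available. Lean on these libraries where they do the work, as an engineer would, in place of code of your own. Each camera call takes 0.05 s, during which the arm holds its last target.

## Task

Draw the flanged steel wind tube up out of the storage rack, stand its grooved lower end in the flared mouth of the brass push-in coupling and press it straight down past the spring grip, until it comes up against the sprung seat somewhere below. Press it onto the seat firmly, with about 10 to 15 N, for a moment: over 20 N spoils the seat. Then let go and leave the tube standing in the coupling's grip, with the plain tube still in the rack and the jar, the action board and the scraper left where they are.

Things in the scene. Friction and masses are not known exactly. Their poses are not given: they have to be found in the camera images.
- tube_grip (a point): The task's tube: upright steel tube 110 mm long, 14 mm diameter, about 120 g, with a round flange (26 mm diameter, 4 mm thick) 55 to 59 mm above its lower end. This point is on its axis 85 mm above the lower end, where it is gripped above the flange; z along the tube, up. It starts in one of the rack's two holes, lower end 5 mm above the worktop.
- tube_tip (a point): Centre of the lower end of the same tube; z along the tube, up. The lowest 7 mm taper to 7 mm diameter; between 9 and 23 mm above the lower end runs a groove 2 mm deep with sloping sides.
- mouth (a point): Centre of the coupling's mouth, at its top, 70 mm above the worktop; z up. The mouth narrows from 26 mm to a bore of 16 mm diameter in its top 7 mm. When the tube just meets the sprung seat its lower end is 25 to 48 mm below this point: how deep differs each time and cannot be seen, only felt.
- jaw_a (a joint): First grip ball: outward travel in m, 0 when fully in (bore empty or ball in the tube's groove), 0.002 when it rides on the tube's full diameter.
- jaw_b (a joint): Second grip ball, opposite the first: the same.
- seat (a joint): Sprung seat at the bottom of the bore: how far it is pressed down in m, 0 untouched; 10 N per mm (0.002 is 20 N, the most it bears).
- coupling: Fixed upright brass coupling, 32 mm diameter (42 at the flared mouth), 70 mm high, on an 80 mm square base; origin at the centre of its underside, z up. In the bore two spring balls grip the tube, 12 to 34 mm below the mouth. Passing them takes 3 to 9 N; then they drop in the groove and 1 to 2 mm deeper the tube meets the seat.
- rack: Fixed pale wood rack, 60 mm (its x) by 150 mm (its y) by 40 mm high, origin at the centre of its underside; two holes of 16 mm diameter, 35 mm deep, at y = +40 and -40 mm in its frame.
- spare_mid (a point): Bystander: the plain tube without flange, 14 mm diameter, 100 mm long, in the rack's other hole; this point is 50 mm above its lower end; z along it, up.
- jar: Bystander: dark green glass jar with cork, 56 mm diameter, 78 mm high; origin at the centre of its underside, z up.
- board: Bystander: flat maple action board 100 by 140 by 8 mm; origin at the centre of its underside.
- scraper: Bystander: steel reed scraper with a wooden handle, lying, 152 mm long (its x, from -78 to +75 mm), 14 mm wide, 12 mm high; origin on its underside.
There are look-alikes about, which are no part of the job. Leave any blue or red look-alike of the part that bears tube_grip alone.

How it is judged:
By the outcome, as a careful person would: the job done as asked, in the order asked, and still so for the second after the job is handed in, with the robot touching nothing.
It also fails if it takes over 54 s, if anything falls off the work surface, if the arm or the gripper's body presses on something with over 40 N, if the wrist force passes 120 N, or if a joint passes its speed limit or range.

## Working session

There is one attempt and no reset: what is moved stays moved. The work goes in short steps, Python scripts to look and compute and a tool call to move; the robot and the scene stay as the last step left them, time stands still between calls to the robot, and variables do not carry over. Pictures are saved under pics/ and viewed, and the job is handed in when it is done.

Besides the shell and the picture viewer there is one more tool, called as name([rows], argument=value, ...), one row to a line, values as JSON. arm_command: Moves the arm, as the interface text tells. Its arguments: {"type":"object","properties":{"motion":{"type":"array"},"grip_force":{"type":"number"}},"required":["motion"]}

```bash
ls; mkdir -p pics
cat > h.py <<'E'
import numpy as np, cv2
from cell import robot
def shot(n,tag):
    c=robot.read_camera(n)
    cv2.imwrite(f'pics/{tag}.png',c['image'][:,:,::-1])
    np.savez(f'pics/{tag}.npz',**c)
    return c
def f(c): return 240/np.tan(np.radians(float(c['fov_y']))/2)
def ray(c,u,v):
    T=c['cam_to_world'];d=T[:3,:3]@np.array([(u-c['cx'])/f(c),(v-c['cy'])/f(c),1]);return T[:3,3],d
def onz(c,u,v,z):
    o,d=ray(c,u,v);return o+d*(z-o[2])/d[2]
def pt(c,u,v):
    o,d=ray(c,u,v);return o+d*c['z_map'][int(v),int(u)]
def cloud(c):
    vv,uu=np.mgrid[0:480,0:640];z=c['z_map']
    p=np.stack([(uu-c['cx'])/f(c)*z,(vv-c['cy'])/f(c)*z,z],-1)
    return p@c['cam_to_world'][:3,:3].T+c['cam_to_world'][:3,3]
E
python3 - <<'E'
from h import *
for n in('scene','top'):
    c=shot(n,n+'0');print(n,c['cam_to_world'],c['fov_y'],c['cx'],c['cy'])
print(robot.observe())
E
```

```text
pics
scene [[ 0.04154084  0.69736672 -0.71550962  1.2552131 ]
 [ 0.99904874 -0.01948359  0.03901292 -0.06624644]
 [ 0.01326561 -0.71644961 -0.69751271  0.76034837]
 [ 0.          0.          0.          1.        ]] 48.07115458418575 317.4967715229077 244.1618002173701
top [[ 0.08769397 -0.96721169  0.23835123  0.34950838]
 [-0.9961467  -0.0848508   0.0221831  -0.03658318]
 [-0.00123146 -0.23937812 -0.97092564  1.0555789 ]
 [ 0.          0.          0.          1.        ]] 48.081200445920246 323.8894870334056 244.11122507132626
{'time': 0.1, 'qpos': array([-1.45901539e+00,  3.42665758e-01,  1.52490341e+00,  2.35178737e-05,
        1.27538000e+00, -1.45988167e-01]), 'qvel': array([-0.00063276, -0.00031246, -0.00378566,  0.00087215,  0.00035542,
       -0.00063441]), 'joint_efforts': array([ 2.31007085e-03, -4.32004023e+01, -2.44694102e+01,  7.19309575e-02,
        5.26535546e-02, -5.40977499e-05]), 'tool_pos': array([ 0.13383043, -0.50729632,  0.22611416]), 'tool_rot': array([-3.14025383e+00, -2.19583862e-04,  2.57762098e-01]), 'contact_force': array([0.49454567, 0.27897453, 0.27911657]), 'torque': array([ 0.00583382, -0.02639897, -0.00206714]), 'opening': 0.09192157777257924}
```

View pics/scene0.png

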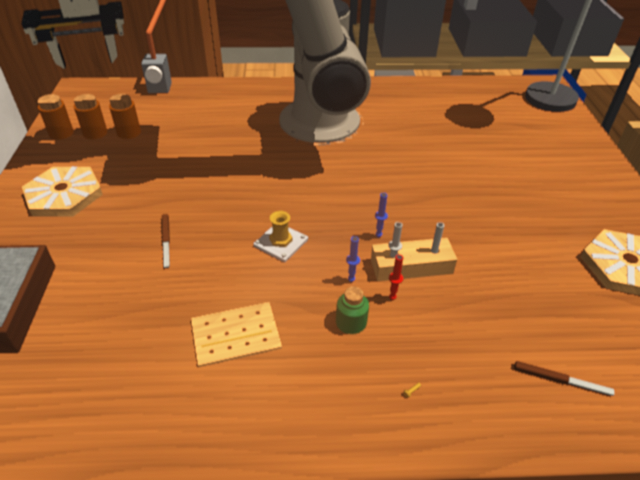

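View pics/top0.png

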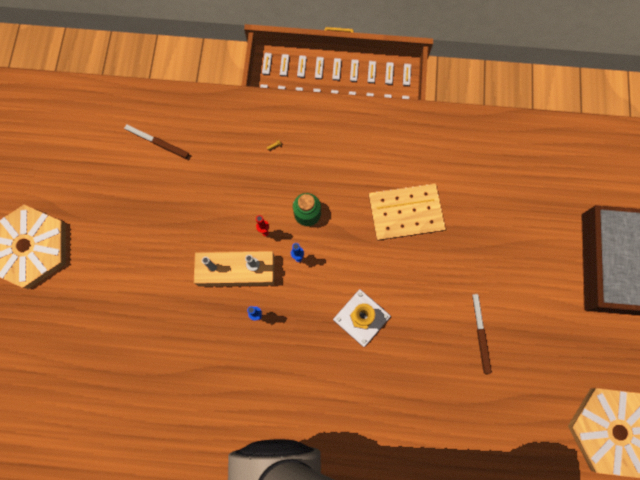

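Run:
```python
from h import *
for t,(x0,y0,x1,y1) in {'scene0':(330,180,470,310),'top0':(180,190,400,355)}.items():
    c=dict(np.load(f'pics/{t}.npz')); im=c['image'][y0:y1,x0:x1,::-1]
    k=min(800/(x1-x0),600/(y1-y0)); cv2.imwrite(f'pics/{t}_crop.png',cv2.resize(im,None,fx=k,fy=k,interpolation=cv2.INTER_CUBIC))
    P=cloud(c)
    for h in [0.02]:
        reg=P
        m=(P[...,2]>.012)&(P[...,2]<.3)&(P[...,0]>.25)&(P[...,0]<.75)&(abs(P[...,1])<.4)
        n,l,s,ce=cv2.connectedComponentsWithStats(m.astype(np.uint8))
        for i in range(1,n):
            if s[i,4]>20:
                q=P[l==i];print(t,s[i],q.min(0).round(3),q.max(0).round(3), 'top',q[q[:,2]>q[:,2].max()-.006].mean(0).round(4))
```

```text
scene0 [ 308   68   51   41 1253] [ 0.25  -0.037  0.179] [0.262 0.065 0.268] top [0.2514 0.0159 0.2646]
scene0 [375 193  13  42 314] [0.446 0.09  0.012] [0.469 0.115 0.112] top [0.4561 0.1018 0.109 ]
scene0 [269 211  25  36 637] [ 0.449 -0.121  0.012] [ 0.495 -0.073  0.072] top [ 0.4692 -0.0982  0.0685]
scene0 [ 371  222   86   75 3065] [0.503 0.078 0.012] [0.637 0.234 0.116] top [0.557  0.1148 0.1134]
scene0 [346 237  14  42 349] [0.564 0.023 0.012] [0.59  0.048 0.111] top [0.577  0.0356 0.1085]
scene0 [ 336  287   33   45 1147] [ 0.651 -0.001  0.012] [0.703 0.055 0.08 ] top [0.6745 0.0269 0.0771]
top0 [292 193  29  33 734] [0.641 0.    0.012] [0.696 0.056 0.082] top [0.6687 0.0287 0.0788]
top0 [255 215  14  21 189] [0.607 0.096 0.012] [0.63  0.12  0.114] top [0.6187 0.108  0.1113]
top0 [290 243  14  19 172] [0.56  0.024 0.012] [0.583 0.049 0.113] top [0.572  0.0364 0.1105]
top0 [ 194  252   80   34 2615] [0.5   0.08  0.012] [0.575 0.233 0.121] top [0.5415 0.1179 0.117 ]
top0 [343 301  35  30 516] [ 0.441 -0.127  0.012] [ 0.499 -0.062  0.076] top [ 0.4673 -0.0974  0.0716]
top0 [247 307  15  14 166] [0.439 0.091 0.013] [0.464 0.114 0.115] top [0.4514 0.1026 0.1111]
top0 [335 313  11  16  43] [ 0.443 -0.067  0.012] [ 0.471 -0.047  0.019] top [ 0.4585 -0.0554  0.0141]
top0 [381 314   6   6  23] [ 0.467 -0.145  0.012] [ 0.477 -0.135  0.019] top [ 0.4725 -0.1412  0.015 ]
top0 [477 329  14  45 171] [ 0.383 -0.347  0.012] [ 0.465 -0.321  0.018] top [ 0.4256 -0.334   0.0136]
top0 [260 440  45   8 264] [ 0.25  -0.016  0.204] [0.255 0.047 0.262] top [0.2508 0.0191 0.258 ]
```

Run:
```python
from h import *
c=dict(np.load('pics/scene0.npz'));P=cloud(c)
for v in range(215,262,3): print(v,P[v,390:405:3].round(3)[:, :].tolist())
```

```text
215 [[0.388, 0.136, -0.002], [0.385, 0.144, -0.004], [0.385, 0.15, -0.004], [0.39, 0.155, 0.0], [0.385, 0.163, -0.005]]
218 [[0.401, 0.134, 0.001], [0.397, 0.142, -0.002], [0.399, 0.148, -0.001], [0.397, 0.155, -0.003], [0.401, 0.16, 0.0]]
221 [[0.407, 0.134, -0.002], [0.411, 0.139, 0.002], [0.407, 0.147, -0.002], [0.407, 0.153, -0.002], [0.408, 0.159, -0.002]]
224 [[0.416, 0.133, -0.002], [0.417, 0.139, -0.002], [0.546, 0.113, 0.116], [0.547, 0.118, 0.116], [0.418, 0.158, -0.001]]
227 [[0.427, 0.131, -0.001], [0.427, 0.137, -0.001], [0.55, 0.112, 0.112], [0.554, 0.117, 0.116], [0.425, 0.157, -0.004]]
230 [[0.436, 0.13, -0.001], [0.437, 0.136, -0.001], [0.551, 0.113, 0.106], [0.554, 0.118, 0.108], [0.437, 0.155, -0.0]]
233 [[0.444, 0.129, -0.002], [0.544, 0.11, 0.092], [0.551, 0.114, 0.098], [0.553, 0.119, 0.1], [0.445, 0.154, -0.002]]
236 [[0.453, 0.127, -0.002], [0.548, 0.11, 0.088], [0.552, 0.114, 0.092], [0.55, 0.121, 0.089], [0.456, 0.152, -0.0]]
239 [[0.466, 0.125, 0.002], [0.548, 0.111, 0.081], [0.553, 0.115, 0.085], [0.551, 0.121, 0.083], [0.464, 0.15, -0.0]]
242 [[0.537, 0.109, 0.063], [0.549, 0.111, 0.074], [0.552, 0.116, 0.076], [0.548, 0.123, 0.072], [0.513, 0.138, 0.039]]
245 [[0.545, 0.108, 0.062], [0.55, 0.112, 0.067], [0.552, 0.117, 0.069], [0.547, 0.124, 0.063], [0.521, 0.137, 0.038]]
248 [[0.554, 0.106, 0.063], [0.557, 0.111, 0.066], [0.553, 0.118, 0.062], [0.554, 0.123, 0.063], [0.528, 0.136, 0.037]]
251 [[0.538, 0.111, 0.039], [0.552, 0.113, 0.053], [0.559, 0.117, 0.06], [0.537, 0.129, 0.038], [0.537, 0.135, 0.037]]
254 [[0.548, 0.11, 0.041], [0.552, 0.114, 0.046], [0.551, 0.12, 0.045], [0.547, 0.127, 0.04], [0.545, 0.133, 0.038]]
257 [[0.554, 0.109, 0.039], [0.551, 0.115, 0.036], [0.623, 0.102, 0.11], [0.622, 0.107, 0.109], [0.622, 0.113, 0.109]]
260 [[0.563, 0.108, 0.04], [0.562, 0.114, 0.039], [0.626, 0.102, 0.106], [0.629, 0.106, 0.109], [0.627, 0.112, 0.107]]
```

View pics/scene0_crop.png

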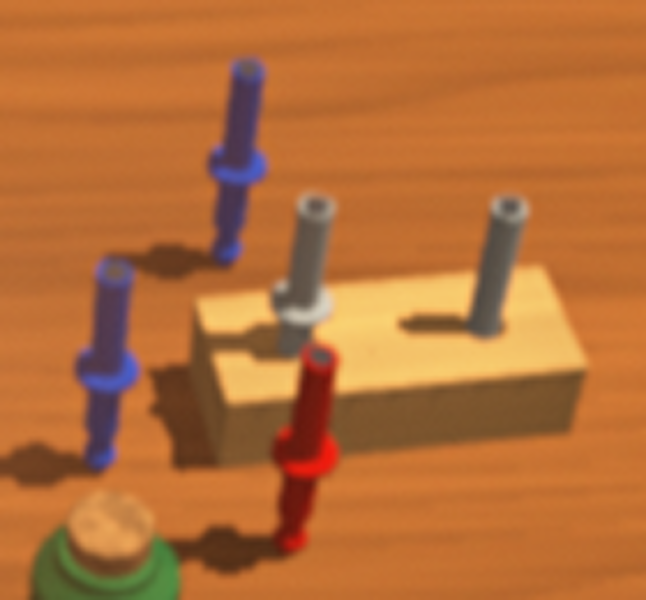

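View pics/top0_crop.png

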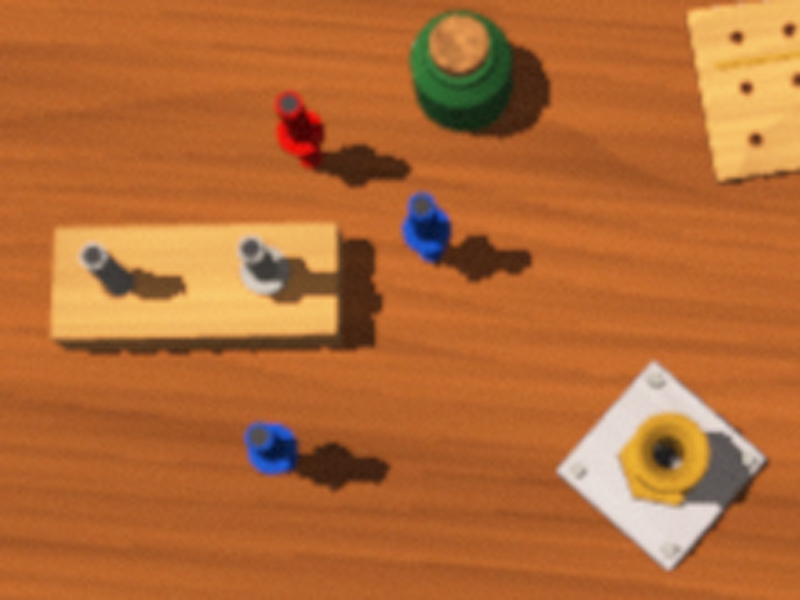

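Candidates: grey flanged tube at scene (397,238) / top (252,263); plain grey at (438,238); blue at (382,215) and (354,260); red at (397,278). The crop shows that the grey one in the rack hole nearer the coupling has a flange, so it fits. The coupling is at scene (281,228).

arm_command([
  [[0,0,0,0.92,-0.83,0,1],[0,0,0,0.92,-0.83,0,1],[0,0,0,0.92,-0.83,0,1],[0,0,0,0.92,-0.83,0,1],[0,0,0,0.92,-0.83,0,1],[0,0,0,0.92,-0.83,0,1],[0,0,0,0.92,-0.83,0,1],[0,0,0,0.92,-0.83,0,1]],
])

```text
time: 0.9
tool_pos: [0.3383, -0.1932, 0.2266]
tool_rot: [-3.141, -0.0, 0.261]
contact_force: [-0.2, -1.0, 0.5]
opening: 0.0919
```

Run:
```python
from h import *
# rim centres by enlarged-crop pixel -> z=.115 and mouth
for t,u,v in (('scene0',330+316*140/646,180+206*140/646),('top0',180+251*.275,190+248*.275)):
    c=dict(np.load(f'pics/{t}.npz'));print(t,onz(c,u-.3,v-.3,.115))
for t in('scene0','top0'):
    c=dict(np.load(f'pics/{t}.npz'));P=cloud(c);im=cv2.cvtColor(c['image'],cv2.COLOR_RGB2HSV)
    m=(P[...,2]>.062)&(P[...,2]<.08)&(abs(P[...,0]-.47)<.06)&(abs(P[...,1]+.1)<.06)
    q=P[m];print(t,m.sum(),q.min(0),q.max(0))
    v,u=np.nonzero(m);
    (x,y),r=cv2.minEnclosingCircle(np.stack([u,v],1).astype(np.float32));print(x,y,r,onz(c,x,y,.07))
    cnt=cv2.findContours(m.astype(np.uint8),cv2.RETR_EXTERNAL,cv2.CHAIN_APPROX_NONE)[0];e=cv2.fitEllipse(max(cnt,key=len));print(e,onz(c,*e[0],.07))
print(robot.observe())
```

```text
scene0 [0.54638248 0.11653564 0.115     ]
top0 [0.54333753 0.11667576 0.115     ]
scene0 200 [ 0.44904852 -0.116631    0.06209829] [ 0.49073668 -0.07971868  0.07171607]
279.5 217.5 9.823541641235352 [ 0.47110544 -0.09807029  0.07      ]
((279.5308532714844, 218.036865234375), (14.039769172668457, 19.401920318603516), 86.96534729003906) [ 0.47267513 -0.09799669  0.07      ]
top0 311 [ 0.44678374 -0.11711512  0.06228993] [ 0.48534724 -0.07808467  0.07605866]
363.38763427734375 314.0505676269531 10.966643333435059 [ 0.46659968 -0.09753697  0.07      ]
((363.3671569824219, 314.08477783203125), (20.747207641601562, 21.032175064086914), 129.27239990234375) [ 0.46653414 -0.09750406  0.07      ]
{'time': 0.9, 'qpos': array([-7.17146154e-01,  9.08100464e-02,  1.85494066e+00,  9.22625132e-04,
        1.19635308e+00,  5.92721778e-01]), 'qvel': array([ 0.51369956,  0.02366241, -0.02787946, -0.02528137, -0.00532642,
        0.50216889]), 'joint_efforts': array([ -1.27798855, -29.61219192, -22.89729416,   0.37257683,
         0.12715051,  -0.12199148]), 'tool_pos': array([ 0.33825439, -0.19323734,  0.22664309]), 'tool_rot': array([-3.14068900e+00, -4.26473746e-04,  2.60590528e-01]), 'contact_force': array([-0.18262467, -0.95081526,  0.47795133]), 'torque': array([-0.05504836, -0.01291469, -0.00712347]), 'opening': 0.09192291766196693}
```

arm_command([
  [[0,0,0,0.93,-0.83,0,0],[0,0,0,0.93,-0.83,0,0],[0,0,0,0.93,-0.83,0,0],[0,0,0,0.93,-0.83,0,0],[0,0,0,0.93,-0.83,0,0],[0,0,0,0.93,-0.83,0,0],[0,0,0,0.93,-0.83,0,0],[0,0,0,0.93,-0.83,0,0]],
])

```text
time: 1.7
tool_pos: [0.5447, 0.1189, 0.2259]
tool_rot: [-3.141, 0.0, 0.261]
contact_force: [-0.4, -0.7, 0.5]
opening: 0.0459
```

Run:
```python
from h import *
c=shot('wrist','w1');print(c['cam_to_world'],c['fov_y'],c['cx'],c['cy']);o=robot.observe();print(o['tool_pos'],o['tool_rot'],o['opening'],o['contact_force'])
```

```text
[[ 2.57077985e-01 -9.19563409e-01 -2.97176793e-01  6.25196901e-01]
 [-9.66390658e-01 -2.44643891e-01 -7.89839347e-02  1.40594151e-01]
 [-7.17507894e-05  3.07493908e-01 -9.51550047e-01  3.83454332e-01]
 [ 0.00000000e+00  0.00000000e+00  0.00000000e+00  1.00000000e+00]] 61.29911560731665 311.7772010786195 243.32521844596113
[0.54560416 0.12033968 0.22571671] [-3.13990982e+00 -7.36535253e-04  2.61386909e-01] 0.04581393757600708 [-0.4409407   1.2902018  -0.23811804]
```

View pics/w1.png

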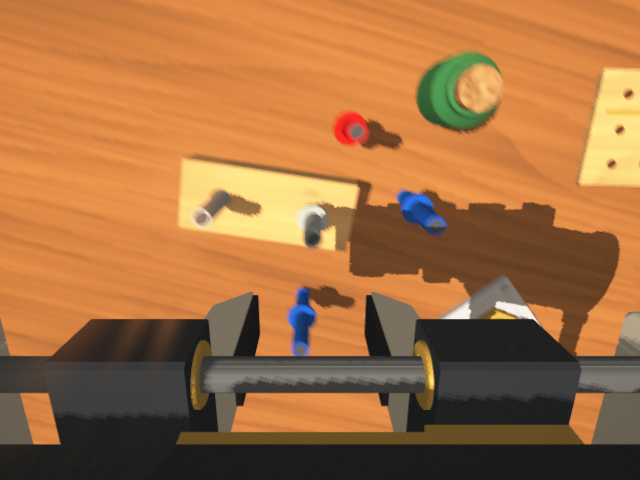

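Run:
```python
from h import *
c=dict(np.load('pics/w1.npz'))
print(onz(c,312.5,241,.115)); im=c['image'][190:270,270:350,::-1];cv2.imwrite('pics/w1c.png',cv2.resize(im,None,fx=7,fy=7,interpolation=cv2.INTER_CUBIC))
P=cloud(c)
for v in range(224,246,4):print(v,P[v,300:326:4].round(3).tolist())
# finger tips midpoint:
```

```text
[0.54312753 0.11826207 0.115     ]
224 [[0.539, 0.128, 0.063], [0.54, 0.124, 0.064], [0.547, 0.123, 0.088], [0.549, 0.12, 0.093], [0.55, 0.117, 0.093], [0.55, 0.114, 0.089], [0.544, 0.109, 0.064]]
228 [[0.536, 0.127, 0.064], [0.536, 0.124, 0.063], [0.547, 0.123, 0.1], [0.549, 0.12, 0.104], [0.55, 0.118, 0.105], [0.549, 0.114, 0.1], [0.541, 0.108, 0.065]]
232 [[0.525, 0.125, 0.04], [0.533, 0.123, 0.064], [0.547, 0.123, 0.11], [0.549, 0.12, 0.115], [0.55, 0.118, 0.117], [0.55, 0.115, 0.111], [0.537, 0.107, 0.063]]
236 [[0.522, 0.124, 0.041], [0.522, 0.12, 0.039], [0.546, 0.122, 0.115], [0.547, 0.12, 0.115], [0.547, 0.117, 0.115], [0.548, 0.114, 0.114], [0.528, 0.104, 0.041]]
240 [[0.518, 0.123, 0.039], [0.519, 0.12, 0.039], [0.543, 0.122, 0.116], [0.543, 0.119, 0.113], [0.545, 0.116, 0.116], [0.545, 0.113, 0.115], [0.523, 0.102, 0.038]]
244 [[0.515, 0.122, 0.04], [0.516, 0.119, 0.04], [0.54, 0.121, 0.115], [0.541, 0.118, 0.115], [0.542, 0.115, 0.115], [0.542, 0.113, 0.115], [0.52, 0.102, 0.041]]
```

View pics/w1c.png

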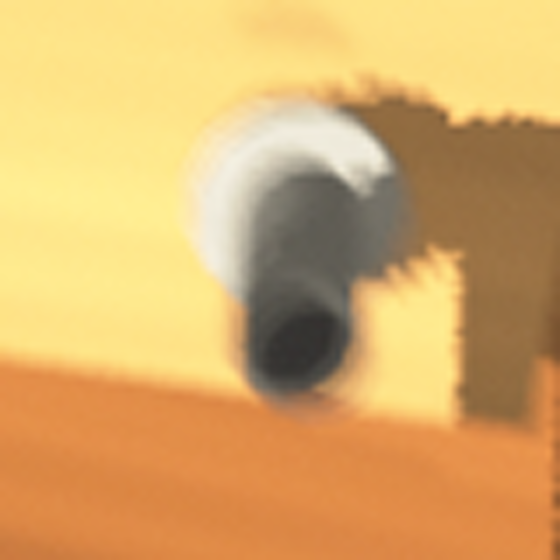

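arm_command([
  [[0,0,0,0,0,0.13,0],[0,0,0,0,0,0.25,0],[0,0,0,0,0,0.25,0],[0,0,0,0,0,0.25,0]],
])

```text
time: 2.15
tool_pos: [0.5435, 0.1152, 0.152]
tool_rot: [-3.141, 0.001, 0.258]
contact_force: [-0.4, 0.8, 0.4]
opening: 0.046
```

Run:
```python
from h import *
c=shot('wrist','w2');
for i in range(4):
    o=robot.observe();print(o['tool_pos'],o['tool_rot'],o['opening'],o['contact_force'],o['time']);robot.read_camera('top')
```

```text
[0.54439385 0.11518765 0.15314683] [ 3.14113946e+00 -1.77255929e-03  2.57472937e-01] 0.04567263517782712 [ 1.07513847 -0.4953523  -0.07854308] 2.2
[0.54475831 0.11522082 0.15370154] [ 3.14087789 -0.00322128  0.25745024] 0.04605668481360585 [ 0.3852228   0.08639452 -0.69097096] 2.25
[0.54481952 0.11525776 0.15382204] [ 3.14079481 -0.00369805  0.2574711 ] 0.04616086498050356 [0.01444129 0.22418003 0.13397921] 2.3
[0.54466703 0.1152909  0.153715  ] [ 3.14085599 -0.00355965  0.25751388] 0.045436445582155885 [-0.32307433 -0.13120751  1.42551407] 2.35
```

View pics/w2.png

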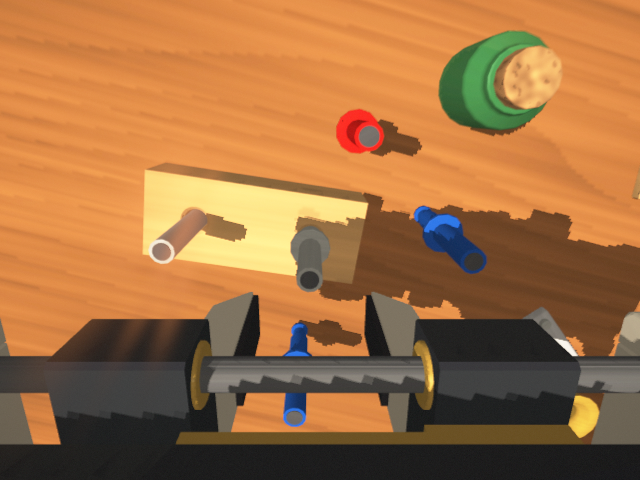

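Run:
```python
from h import *
c=dict(np.load('pics/w2.npz'))
print(onz(c,309.5,279.5,.115),onz(c,310,242,.064))
P=cloud(c)
for v in (255,265,272):
    r=P[v,290:332];m=(r[:,2]>.07)&(r[:,2]<.13);print(v,np.nonzero(m)[0][[0,-1]]+290,r[m].mean(0))
T=c['cam_to_world'];print(T[:3,3],T[:3,:3].T@(np.array([.5446,.1153,.1537])-T[:3,3]))
for i in range(2):
    o=robot.observe();print(o['tool_pos'],o['time'],o['qvel'].round(4));
```

```text
[0.54382846 0.11677094 0.115     ] [0.54782675 0.11773732 0.064     ]
255 [298 320] [0.54853943 0.11842089 0.09105257]
265 [297 320] [0.54864235 0.11862733 0.10736973]
272 [297 321] [0.54748077 0.11817112 0.11424563]
[0.62416815 0.13677865 0.30940323] [0.00045763 0.03037808 0.17353064]
[0.54446686 0.11527563 0.15345449] 2.4 [ 0.0004  0.0041  0.0082 -0.0006 -0.004  -0.0006]
[0.54446686 0.11527563 0.15345449] 2.4 [ 0.0004  0.0041  0.0082 -0.0006 -0.004  -0.0006]
```

arm_command([
  [[0,0,0,0,-0.005,0.13,0],[0,0,0,0,-0.005,0.2,0],[0,0,0,0,-0.005,0.267,0],[0,0,0,0,-0.005,0.267,0],[0,0,0,0,-0.005,0.267,0]],
])

```text
time: 2.9
tool_pos: [0.5438, 0.1168, 0.0726]
tool_rot: [3.141, -0.001, 0.258]
contact_force: [-1.0, -0.4, 1.1]
opening: 0.046
```

Run:
```python
from h import *
c=shot('wrist','w3');
for i in range(3):
    o=robot.observe();print(o['tool_pos'],o['tool_rot'],o['opening'],o['contact_force'],o['time']);c=robot.read_camera('top')
```

```text
[0.54417068 0.11684196 0.07306287] [ 3.14106995e+00 -2.30457059e-03  2.57733301e-01] 0.0457585432304652 [-0.40822445  0.17477134 -0.0950767 ] 2.95
[0.5442739  0.11687015 0.07323109] [ 3.14096766e+00 -2.83252723e-03  2.57736461e-01] 0.04565603499751475 [ 1.46529784  1.15061378 -0.01458141] 3.0
[0.54421288 0.11688098 0.07317647] [ 3.14096994e+00 -2.82345599e-03  2.57818103e-01] 0.04571149460197097 [0.50092258 0.06076126 0.48223981] 3.05
```

View pics/w3.png

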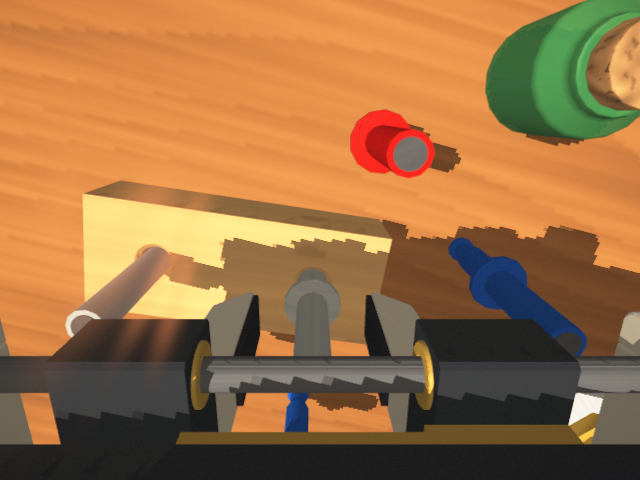

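Wrist view: tube centred between the fingers at column 312, flange (312,298) just below the fingertips. Closing.

arm_command([
  [[0,0,0,0,0,0,-1],[0,0,0,0,0,0,-1],[0,0,0,0,0,0,-1],[0,0,0,0,0,0,-1],[0,0,0,0,0,0,-1]],
], grip_force=50)

```text
time: 3.6
tool_pos: [0.5432, 0.1168, 0.0716]
tool_rot: [3.141, 0.0, 0.258]
contact_force: [1.0, 0.1, 0.2]
opening: 0.0128
```

arm_command([
  [[0,0,0,0,0,-0.05,-1],[0,0,0,0,0,-0.12,-1],[0,0,0,0,0,-0.25,-1],[0,0,0,0,0,-0.38,-1],[0,0,0,0,0,-0.46,-1],[0,0,0,0,0,-0.46,-1]],
])

```text
time: 4.2
tool_pos: [0.545, 0.117, 0.2132]
tool_rot: [3.14, -0.007, 0.258]
contact_force: [0.0, -0.3, -2.2]
opening: 0.013
```

Run:
```python
from h import *
c=shot('scene','s4');shot('wrist','w4');shot('top','t4')
o=robot.observe();print(o['tool_pos'],o['tool_rot'],o['opening'],o['contact_force'],o['time'])
cv2.imwrite('pics/s4c.png',cv2.resize(c['image'][130:310,320:480,::-1],None,fx=3.3,fy=3.3,interpolation=cv2.INTER_CUBIC))
```

```text
[0.54231558 0.11673389 0.20802434] [-3.14117300e+00  2.63976158e-03  2.57711251e-01] 0.013353188068048708 [-0.44808251 -0.47217562 -1.88145873] 4.35
```

View pics/s4c.png

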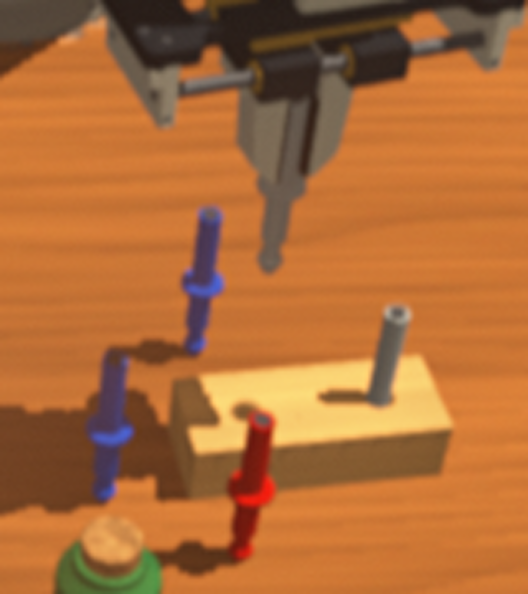

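View pics/w4.png

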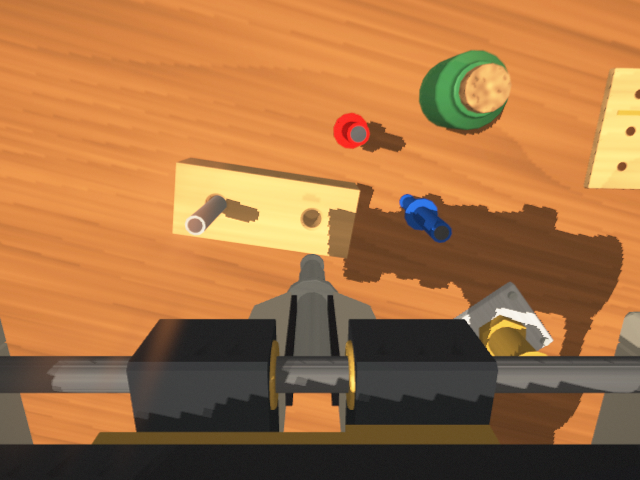

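The tube is out of the rack; the wrist image shows its tip at (312,262), and the spare is still in its hole at (205,215). Going over the coupling.

arm_command([
  [[0,0,0,-0.05,0.08,0,-1],[0,0,0,-0.14,0.2,0,-1],[0,0,0,-0.23,0.34,0,-1],[0,0,0,-0.32,0.48,0,-1],[0,0,0,-0.39,0.58,0,-1],[0,0,0,-0.425,0.63,0,-1],[0,0,0,-0.425,0.63,0,-1],[0,0,0,-0.425,0.63,0,-1]],
])

```text
time: 5.15
tool_pos: [0.4675, -0.0981, 0.2083]
tool_rot: [-3.14, 0.002, 0.257]
contact_force: [0.8, -0.9, -1.6]
opening: 0.0129
```

Run:
```python
from h import *
robot.read_camera('top')
c=shot('wrist','w5');shot('top','t5');shot('scene','s5')
o=robot.observe();print(o['tool_pos'],o['tool_rot'],o['opening'],o['contact_force'],o['time'])
cv2.imwrite('pics/w5c.png',cv2.resize(c['image'][140:320,220:400,::-1],None,fx=3.3,fy=3.3,interpolation=cv2.INTER_CUBIC))
```

```text
[ 0.46823914 -0.09737794  0.20916944] [-3.14104340e+00  5.87238882e-04  2.59435018e-01] 0.01313621772518111 [-0.19834642  0.54700197 -1.89423018] 5.35
```

View pics/w5c.png

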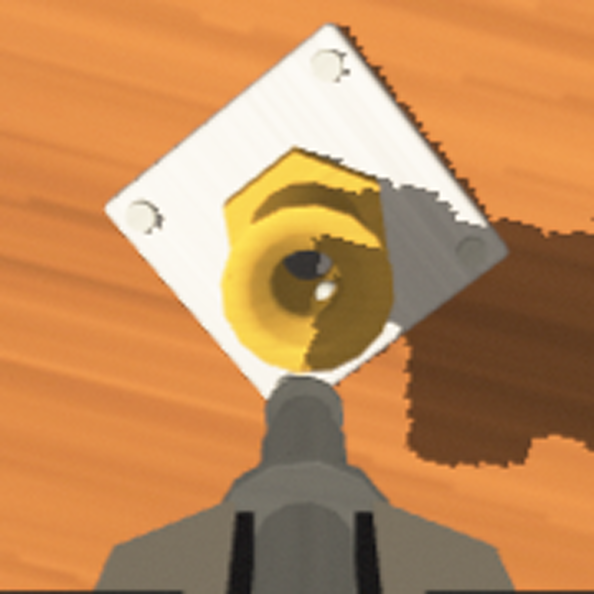

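View pics/s5.png

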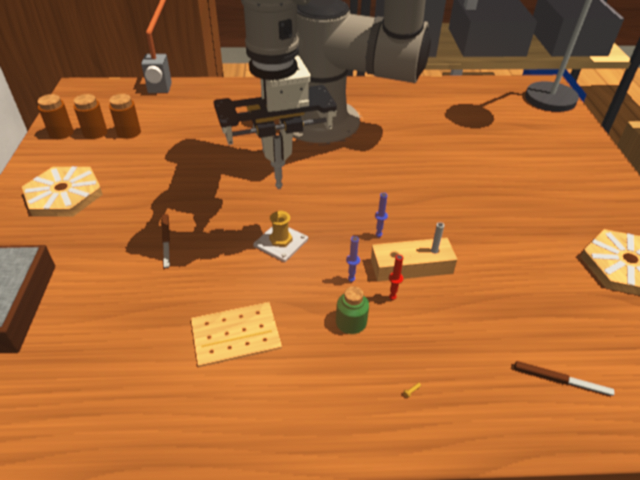

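Run:
```python
from h import *
c=dict(np.load('pics/w5.npz'));T=c['cam_to_world'];P=cloud(c)
print('mouth ray',onz(c,313,226.7,.07))
m=(abs(P[...,2]-.07)<.004)&(np.hypot(P[...,0]-.468,P[...,1]+.098)<.03)
cn=max(cv2.findContours(m.astype(np.uint8),cv2.RETR_EXTERNAL,cv2.CHAIN_APPROX_NONE)[0],key=len);e=cv2.fitEllipse(cn);print(e,onz(c,*e[0],.07))
# tube edges by depth
z=c['z_map']
for v in range(253,330,4):
    r=P[v,270:360];k=(r[:,2]>.11);u=np.nonzero(k)[0]+270
    if len(u): print(v,u[0],u[-1],(u[0]+u[-1])/2,r[k].mean(0).round(4), r[k][len(u)//2].round(4))
print(T[:3,3],T[:3,:3].T@(np.array([.4682,-.0977,.2092])-T[:3,3]))
```

```text
mouth ray [ 0.46869032 -0.09795313  0.07      ]
((312.5666198730469, 227.54627990722656), (49.639041900634766, 51.584564208984375), 92.81652069091797) [ 0.46796245 -0.0978053   0.07      ]
257 303 320 311.5 [ 0.4731 -0.0957  0.1508] [ 0.4734 -0.096   0.1513]
261 288 323 305.5 [ 0.4749 -0.0956  0.1618] [ 0.4726 -0.0962  0.1555]
265 300 323 311.5 [ 0.4718 -0.0961  0.1599] [ 0.4743 -0.0957  0.1663]
269 300 323 311.5 [ 0.4729 -0.0958  0.1685] [ 0.4742 -0.0957  0.1718]
273 299 323 311.0 [ 0.4732 -0.0955  0.175 ] [ 0.4748 -0.0951  0.179 ]
277 292 324 308.0 [ 0.48   -0.094   0.1967] [ 0.4798 -0.0938  0.1964]
281 297 327 312.0 [ 0.4794 -0.0944  0.1998] [ 0.4794 -0.0944  0.1997]
285 291 346 318.5 [ 0.4809 -0.0935  0.208 ] [ 0.4778 -0.0948  0.2005]
289 288 359 323.5 [ 0.4774 -0.0947  0.2038] [ 0.4759 -0.0953  0.2003]
293 271 338 304.5 [ 0.4764 -0.095   0.2058] [ 0.4749 -0.0951  0.2025]
297 275 348 311.5 [ 0.476  -0.0951  0.2089] [ 0.4745 -0.0957  0.2056]
301 270 358 314.0 [ 0.4765 -0.096   0.2133] [ 0.4747 -0.0965  0.2094]
305 270 359 314.5 [ 0.4765 -0.0962  0.2169] [ 0.4752 -0.0968  0.214 ]
309 270 359 314.5 [ 0.4766 -0.0962  0.2205] [ 0.4756 -0.0967  0.2184]
313 270 359 314.5 [ 0.4772 -0.0958  0.2252] [ 0.4752 -0.0967  0.2211]
317 270 359 314.5 [ 0.4773 -0.096   0.2285] [ 0.4748 -0.0968  0.2235]
321 270 359 314.5 [ 0.4812 -0.0945  0.2392] [ 0.4746 -0.0969  0.2265]
325 270 359 314.5 [ 0.482  -0.0942  0.2434] [ 0.4743 -0.0969  0.229 ]
329 270 359 314.5 [ 0.481  -0.0945  0.2443] [ 0.4743 -0.0969  0.2319]
[ 0.54862245 -0.07621891  0.36597854] [0.00043983 0.03076513 0.17482   ]
```

arm_command([
  [[0,0,0,0.003,0.003,0.05,-1],[0,0,0,0.003,0.003,0.11,-1],[0,0,0,0.003,0.003,0.17,-1],[0,0,0,0.003,0.003,0.21,-1],[0,0,0,0.003,0.003,0.21,-1],[0,0,0,0.003,0.003,0.21,-1]],
])

```text
time: 5.95
tool_pos: [0.4695, -0.0986, 0.1468]
tool_rot: [3.142, 0.0, 0.259]
contact_force: [0.0, -0.4, -0.6]
opening: 0.0131
```

Run:
```python
from h import *
robot.read_camera('top')
c=shot('wrist','w6');robot.read_camera('top');s=shot('scene','s6')
o=robot.observe();print(o['tool_pos'],o['tool_rot'],o['opening'],o['contact_force'],o['time'])
a=cv2.resize(c['image'][180:320,230:390,::-1],None,fx=2.4,fy=2.4,interpolation=cv2.INTER_CUBIC)
b=cv2.resize(s['image'][150:290,200:360,::-1],None,fx=2.4,fy=2.4,interpolation=cv2.INTER_CUBIC)
cv2.imwrite('pics/c6.png',np.hstack([a,b]))
P=cloud(c)
for v in range(216,290,6):
    r=P[v,290:334];k=(r[:,2]>.076);u=np.nonzero(k)[0]+290
    if len(u): print(v,u[0],u[-1],(u[0]+u[-1])/2, r[k][len(u)//2].round(4))
```

```text
[ 0.46967582 -0.09907432  0.14735017] [ 3.14062864e+00 -1.22046450e-03  2.58129276e-01] 0.013095087697493821 [-0.07907558 -0.02936093 -0.21516448] 6.15
258 302 320 311.0 [ 0.4747 -0.0968  0.0899]
264 300 323 311.5 [ 0.4764 -0.0969  0.1038]
270 300 322 311.0 [ 0.4765 -0.0963  0.113 ]
276 299 324 311.5 [ 0.4763 -0.0969  0.12  ]
282 296 328 312.0 [ 0.4811 -0.0956  0.1391]
288 290 333 311.5 [ 0.478  -0.0964  0.1383]
```

View pics/c6.png

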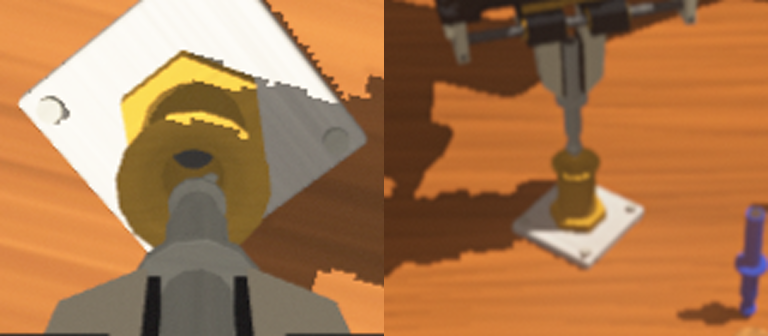

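Run:
```python
from h import *
c=dict(np.load('pics/w6.npz'));P=cloud(c)
m=(abs(P[...,2]-.07)<.003)&(np.hypot(P[...,0]-.468,P[...,1]+.098)<.03)
q=P[m];rho=np.hypot(q[:,0]-.468,q[:,1]+.098)
cn=max(cv2.findContours(m.astype(np.uint8),cv2.RETR_EXTERNAL,cv2.CHAIN_APPROX_NONE)[0],key=len)[:,0]
w=np.array([onz(c,u,v,.07)[:2] for u,v in cn])
# hull circle
(x,y),r=cv2.minEnclosingCircle((w*1000).astype(np.float32));print(x,y,r)
# lsq circle r=21 from outer points
from scipy.optimize import least_squares
s=least_squares(lambda p:np.hypot(w[:,0]-p[0],w[:,1]-p[1])-.021,[.468,-.098],loss='soft_l1',f_scale=.0007);print(s.x)
```

```text
467.7176818847656 -97.91422271728516 20.003293991088867
[ 0.46606782 -0.09818366]
```

arm_command([
  [[0,0,0,-0.003,-0.002,0,-1],[0,0,0,-0.003,-0.002,0.02,-1],[0,0,0,-0.003,-0.002,0.035,-1],[0,0,0,-0.003,-0.002,0.05,-1],[0,0,0,-0.003,-0.002,0.06,-1],[0,0,0,-0.003,-0.002,0.06,-1]],
])

```text
time: 6.75
tool_pos: [0.4678, -0.0986, 0.128]
tool_rot: [-3.141, 0.001, 0.258]
contact_force: [0.1, -0.3, -1.0]
opening: 0.0131
```

```bash
cat > st.py <<'E'
from h import *
F=[];Z=[]
for i in range(4):
    robot.read_camera('wrist');o=robot.observe();F.append(np.r_[o['contact_force'],o['torque']]);Z.append(o['tool_pos'])
print(np.mean(Z,0).round(4),np.array(Z)[:,2].round(4),'F',np.mean(F,0).round(2),np.array(F)[:,2].round(1),o['tool_rot'].round(4),o['opening'].round(4),o['time'])
E
python3 st.py
```

```text
Traceback (most recent call last):
  File "st.py", line 5, in <module>
    print(np.mean(Z,0).round(4),np.array(Z)[:,2].round(4),'F',np.mean(F,0).round(2),np.array(F)[:,2].round(1),o['tool_rot'].round(4),o['opening'].round(4),o['time'])
                                                                                                                                     ^^^^^^^^^^^^^^^^^^
AttributeError: 'float' object has no attribute 'round'
```

```bash
sed -i "s/o\['opening'\].round(4)/round(o['opening'],4)/" st.py; python3 st.py
```

```text
[ 0.4683 -0.0988  0.1288] [0.1288 0.1288 0.1288 0.1288] F [ 0.27 -0.3  -1.64  0.01  0.    0.01] [-1.7 -1.5 -2.  -1.4] [ 3.1413e+00 -3.0000e-04  2.5780e-01] 0.0131 7.15
```

arm_command([
  [[0,0,0,0,0,0.008,-1],[0,0,0,0,0,0.016,-1],[0,0,0,0,0,0.023,-1],[0,0,0,0,0,0.023,-1]],
])

```text
time: 7.55
tool_pos: [0.4679, -0.0986, 0.1213]
tool_rot: [-3.141, 0.001, 0.258]
contact_force: [-0.1, 0.4, -0.9]
opening: 0.0133
```

```bash
python3 st.py
```

```text
[ 0.4681 -0.0987  0.1216] [0.1215 0.1216 0.1217 0.1217] F [ 0.41  0.1  -1.16 -0.01 -0.   -0.01] [-1.2 -0.9 -1.3 -1.2] [ 3.1414e+00 -1.0000e-04  2.5780e-01] 0.0132 7.75
```

arm_command([
  [[0,0,0,0,0,0.006,-1],[0,0,0,0,0,0.012,-1],[0,0,0,0,0,0.017,-1],[0,0,0,0,0,0.017,-1]],
])

```text
time: 8.15
tool_pos: [0.468, -0.0987, 0.1163]
tool_rot: [-3.141, 0.0, 0.258]
contact_force: [-0.3, 0.3, -0.5]
opening: 0.0132
```

```bash
python3 st.py
```

```text
[ 0.4681 -0.0987  0.1166] [0.1164 0.1166 0.1166 0.1167] F [ 0.08 -0.04 -1.25 -0.02  0.01 -0.01] [-1.4 -1.4 -0.7 -1.5] [ 3.1414e+00 -1.0000e-04  2.5780e-01] 0.0137 8.35
```

arm_command([
  [[0,0,0,0,0,0.004,-1],[0,0,0,0,0,0.008,-1],[0,0,0,0,0,0.01,-1],[0,0,0,0,0,0.01,-1]],
])

```text
time: 8.75
tool_pos: [0.4681, -0.0987, 0.1135]
tool_rot: [-3.142, 0.0, 0.258]
contact_force: [0.2, -0.6, -1.2]
opening: 0.0129
```

```bash
python3 st.py
```

```text
[ 0.4682 -0.0987  0.1136] [0.1135 0.1136 0.1136 0.1136] F [-0.12  0.09 -0.9  -0.01 -0.01  0.  ] [-0.5 -1.2 -0.5 -1.4] [ 3.1415 -0.      0.2578] 0.0131 8.95
```

arm_command([
  [[0,0,0,0,0,0.004,-1],[0,0,0,0,0,0.008,-1],[0,0,0,0,0,0.01,-1],[0,0,0,0,0,0.01,-1]],
])

```text
time: 9.35
tool_pos: [0.4685, -0.0989, 0.1112]
tool_rot: [3.141, -0.001, 0.258]
contact_force: [-1.4, -0.4, 5.5]
opening: 0.0132
```

```bash
python3 st.py
```

```text
[ 0.4685 -0.0989  0.1112] [0.1112 0.1112 0.1112 0.1112] F [-1.27 -0.11  4.97 -0.02  0.23 -0.  ] [4.6 4.9 4.2 6.1] [ 3.1407e+00 -1.0000e-03  2.5780e-01] 0.0128 9.55
```

Contact, about 6 N net at roughly 26 mm depth. It could be the balls or a shallow seat, so I'm continuing in half-millimetre steps.

arm_command([
  [[0,0,0,0,0,0.0015,-1],[0,0,0,0,0,0.0015,-1]],
])

```text
time: 9.75
tool_pos: [0.4686, -0.0989, 0.1109]
tool_rot: [3.141, -0.001, 0.258]
contact_force: [-1.6, -0.6, 6.2]
opening: 0.0134
```

```bash
python3 st.py
```

```text
[ 0.4686 -0.0989  0.1109] [0.1109 0.1109 0.1109 0.1109] F [-1.05 -0.29  6.58 -0.04  0.28 -0.01] [6.7 6.  6.9 6.7] [ 3.1406e+00 -1.1000e-03  2.5780e-01] 0.013 9.95
```

arm_command([
  [[0,0,0,0,0,0.0015,-1],[0,0,0,0,0,0.0015,-1]],
])

```text
time: 10.15
tool_pos: [0.4686, -0.0989, 0.1105]
tool_rot: [3.141, -0.001, 0.258]
contact_force: [-1.1, 0.4, 6.9]
opening: 0.0131
```

```bash
python3 st.py
```

```text
[ 0.4686 -0.0989  0.1104] [0.1105 0.1104 0.1104 0.1104] F [-1.27 -0.4   6.28 -0.02  0.27 -0.01] [6.3 6.8 5.9 6.1] [ 3.1405e+00 -1.2000e-03  2.5790e-01] 0.0134 10.35
```

arm_command([
  [[0,0,0,-0.0015,0,0.0015,-1],[0,0,0,-0.0015,0,0.003,-1],[0,0,0,-0.0015,0,0.003,-1]],
])

```text
time: 10.65
tool_pos: [0.4682, -0.099, 0.1092]
tool_rot: [3.141, -0.001, 0.258]
contact_force: [1.2, -0.1, 5.4]
opening: 0.0132
```

```bash
python3 st.py
```

```text
[ 0.4682 -0.099   0.1092] [0.1092 0.1092 0.1092 0.1092] F [ 0.18 -0.39  4.7  -0.04 -0.09  0.02] [3.6 4.8 5.8 4.6] [ 3.1408e+00 -1.1000e-03  2.5770e-01] 0.0129 10.85
```

arm_command([
  [[0,0,0,0,0,0.0015,-1],[0,0,0,0,0,0.003,-1],[0,0,0,0,0,0.003,-1]],
])

```text
time: 11.15
tool_pos: [0.4681, -0.099, 0.108]
tool_rot: [3.141, -0.001, 0.258]
contact_force: [1.8, -0.9, 2.4]
opening: 0.0131
```

```bash
python3 st.py
```

```text
[ 0.4681 -0.099   0.1079] [0.108  0.1079 0.1079 0.1079] F [ 1.72 -1.21  1.56 -0.2  -0.39 -0.05] [1.7 1.2 1.9 1.4] [ 3.1411e+00 -5.0000e-04  2.5770e-01] 0.0131 11.35
```

arm_command([
  [[0,0,0,0.001,0.001,0.0015,-1],[0,0,0,0.001,0.001,0.003,-1],[0,0,0,0.001,0.001,0.005,-1],[0,0,0,0.001,0.001,0.005,-1]],
])

```text
time: 11.75
tool_pos: [0.467, -0.0985, 0.1053]
tool_rot: [-3.14, 0.002, 0.258]
contact_force: [1.2, 0.1, -7.7]
opening: 0.0134
```

```bash
python3 st.py
```

```text
[ 0.467  -0.0985  0.1054] [0.1053 0.1053 0.1054 0.1054] F [  0.43   1.05 -10.2    0.25  -0.09  -0.03] [ -9.6  -9.7 -10.4 -11.1] [-3.1397e+00  2.5000e-03  2.5770e-01] 0.0132 11.95
```

arm_command([
  [[0,0,0,0,0,0.0015,-1],[0,0,0,0,0,0.003,-1],[0,0,0,0,0,0.003,-1]],
])

```text
time: 12.25
tool_pos: [0.4674, -0.0987, 0.1053]
tool_rot: [-3.141, 0.001, 0.258]
contact_force: [-2.0, 2.4, -7.7]
opening: 0.0134
```

```bash
python3 st.py
```

```text
[ 0.4675 -0.0987  0.1053] [0.1053 0.1053 0.1053 0.1053] F [-2.71  2.56 -8.74  0.69  0.54  0.  ] [-9.3 -8.7 -8.6 -8.4] [-3.1408e+00  1.1000e-03  2.5780e-01] 0.0132 12.45
```

arm_command([
  [[0,0,0,-0.001,-0.001,0.0015,-1],[0,0,0,-0.001,-0.001,0.0015,-1]],
])

```text
time: 12.65
tool_pos: [0.4684, -0.0993, 0.1055]
tool_rot: [3.14, -0.002, 0.258]
contact_force: [0.7, 2.2, -5.4]
opening: 0.013
```

```bash
python3 st.py
```

```text
[ 0.4684 -0.0993  0.1055] [0.1055 0.1055 0.1055 0.1054] F [-0.24  0.76 -5.08  0.16  0.05 -0.02] [-5.8 -5.3 -5.  -4.3] [ 3.1403e+00 -1.4000e-03  2.5780e-01] 0.0131 12.85
```

arm_command([
  [[0,0,0,0,0,0.0015,-1],[0,0,0,0,0,0.0015,-1]],
])

```text
time: 13.05
tool_pos: [0.4682, -0.0991, 0.1049]
tool_rot: [3.141, -0.001, 0.258]
contact_force: [0.7, 0.7, -4.1]
opening: 0.0133
```

```bash
python3 st.py
```

```text
[ 0.4682 -0.0991  0.1048] [0.1048 0.1048 0.1048 0.1048] F [ 0.93  0.08 -4.18  0.02 -0.15  0.03] [-3.9 -4.5 -4.2 -4.1] [ 3.1408e+00 -8.0000e-04  2.5780e-01] 0.0131 13.25
```

arm_command([
  [[0,0,0,0,0,0.0015,-1],[0,0,0,0,0,0.0015,-1]],
])

```text
time: 13.45
tool_pos: [0.468, -0.099, 0.1043]
tool_rot: [3.141, -0.001, 0.258]
contact_force: [1.4, -0.2, -3.2]
opening: 0.0132
```

```bash
python3 st.py
```

```text
[ 0.468  -0.099   0.1043] [0.1043 0.1043 0.1043 0.1043] F [ 1.32 -0.43 -3.19 -0.04 -0.24 -0.  ] [-3.7 -3.1 -2.4 -3.5] [ 3.1411e+00 -5.0000e-04  2.5780e-01] 0.0132 13.65
```

arm_command([
  [[0,0,0,0,0,0.0015,-1],[0,0,0,0,0,0.0015,-1]],
])

```text
time: 13.85
tool_pos: [0.4677, -0.0988, 0.1038]
tool_rot: [-3.142, 0.0, 0.258]
contact_force: [0.6, -0.2, -1.8]
opening: 0.0131
```

```bash
python3 st.py
```

```text
[ 0.4677 -0.0988  0.1038] [0.1038 0.1038 0.1038 0.1038] F [ 0.39  0.3  -1.51  0.08 -0.07  0.01] [-2.  -1.4 -0.9 -1.7] [3.1416 0.     0.2578] 0.0134 14.05
```

arm_command([
  [[0,0,0,0,0,0.0015,-1],[0,0,0,0,0,0.0015,-1]],
])

```text
time: 14.25
tool_pos: [0.4677, -0.0988, 0.1032]
tool_rot: [3.142, 0.0, 0.258]
contact_force: [-0.5, 0.6, -1.3]
opening: 0.0129
```

```bash
python3 st.py
```

```text
[ 0.4677 -0.0988  0.1032] [0.1032 0.1033 0.1033 0.1032] F [ 0.19  0.31 -1.28  0.07 -0.09 -0.02] [-0.9 -1.8 -1.5 -0.9] [3.1415e+00 1.0000e-04 2.5780e-01] 0.013 14.45
```

arm_command([
  [[0,0,0,0,0,0.0015,-1],[0,0,0,0,0,0.0015,-1]],
])

```text
time: 14.65
tool_pos: [0.4677, -0.0989, 0.1028]
tool_rot: [3.142, 0.0, 0.258]
contact_force: [0.6, 0.1, -1.0]
opening: 0.0132
```

```bash
python3 st.py
```

```text
[ 0.4677 -0.0988  0.1028] [0.1028 0.1028 0.1028 0.1028] F [ 0.39  0.43 -1.35  0.07 -0.07 -0.  ] [-1.6 -1.2 -1.4 -1.2] [3.1415e+00 1.0000e-04 2.5780e-01] 0.013 14.85
```

arm_command([
  [[0,0,0,0,0,0.0015,-1],[0,0,0,0,0,0.0015,-1]],
])

```text
time: 15.05
tool_pos: [0.4677, -0.0989, 0.1023]
tool_rot: [3.141, -0.0, 0.258]
contact_force: [0.7, 0.0, -1.8]
opening: 0.0131
```

```bash
python3 st.py
```

```text
[ 0.4677 -0.0989  0.1024] [0.1024 0.1024 0.1024 0.1023] F [ 0.23 -0.19 -1.02  0.04 -0.08  0.  ] [-1.2 -0.7 -0.8 -1.3] [3.1415 0.     0.2578] 0.0136 15.25
```

arm_command([
  [[0,0,0,0,0,0.0015,-1],[0,0,0,0,0,0.0015,-1]],
])

```text
time: 15.45
tool_pos: [0.4678, -0.0989, 0.1021]
tool_rot: [3.141, -0.0, 0.258]
contact_force: [-1.1, 0.8, 1.4]
opening: 0.0131
```

```bash
python3 st.py
```

```text
[ 0.4678 -0.0989  0.1021] [0.1021 0.1021 0.1021 0.102 ] F [-0.28  0.53  1.52  0.09  0.02  0.01] [1.3 1.5 1.9 1.5] [ 3.1413e+00 -2.0000e-04  2.5780e-01] 0.0131 15.65
```

arm_command([
  [[0,0,0,0,0,0.0015,-1],[0,0,0,0,0,0.0015,-1]],
])

```text
time: 15.85
tool_pos: [0.4679, -0.0989, 0.1017]
tool_rot: [3.141, -0.0, 0.258]
contact_force: [-1.1, 0.5, 4.3]
opening: 0.013
```

```bash
python3 st.py
```

```text
[ 0.4679 -0.0989  0.1017] [0.1017 0.1017 0.1017 0.1017] F [-0.49  0.87  4.53  0.16  0.12 -0.  ] [4.4 4.2 4.7 4.8] [ 3.1412e+00 -3.0000e-04  2.5780e-01] 0.0131 16.05
```

Seat found, at 10 N/mm and about 36 mm depth. Now bringing it to about 12.5 N.

arm_command([
  [[0,0,0,0,0,0.0015,-1],[0,0,0,0,0,0.0025,-1],[0,0,0,0,0,0.0025,-1]],
])

```text
time: 16.35
tool_pos: [0.468, -0.0989, 0.1012]
tool_rot: [3.141, -0.001, 0.258]
contact_force: [-0.7, 0.5, 8.1]
opening: 0.0132
```

```bash
python3 st.py
```

```text
[ 0.468  -0.0989  0.1012] [0.1012 0.1012 0.1012 0.1012] F [-1.52  1.16  8.17  0.22  0.28  0.03] [7.3 8.1 8.  9.4] [ 3.141e+00 -6.000e-04  2.578e-01] 0.0131 16.55
```

arm_command([
  [[0,0,0,0,0,0.0015,-1],[0,0,0,0,0,0.0015,-1],[0,0,0,0,0,0.0015,-1]],
])

```text
time: 16.85
tool_pos: [0.4681, -0.0989, 0.101]
tool_rot: [3.141, -0.001, 0.258]
contact_force: [-1.1, 1.5, 10.9]
opening: 0.0131
```

```bash
python3 st.py; python3 st.py
```

```text
[ 0.468  -0.0989  0.101 ] [0.101 0.101 0.101 0.101] F [-1.90e+00  1.03e+00  1.04e+01  2.70e-01  4.00e-01 -1.00e-02] [10.1 10.5 11.3  9.6] [ 3.1409e+00 -8.0000e-04  2.5780e-01] 0.0127 17.05
[ 0.468  -0.0989  0.101 ] [0.101 0.101 0.101 0.101] F [-1.74  1.29 10.6   0.27  0.38  0.03] [10.6 10.5 10.3 11. ] [ 3.1409e+00 -8.0000e-04  2.5780e-01] 0.0133 17.25
```

arm_command([
  [[0,0,0,0,0,-0.002,-1],[0,0,0,0,0,-0.0035,-1],[0,0,0,0,0,-0.0035,-1]],
])

```text
time: 17.55
tool_pos: [0.4679, -0.0989, 0.1016]
tool_rot: [3.141, -0.0, 0.258]
contact_force: [-0.3, 0.3, 6.5]
opening: 0.0133
```

```bash
python3 st.py
```

```text
[ 0.4679 -0.0989  0.1015] [0.1016 0.1015 0.1015 0.1015] F [-0.67  1.14  5.87  0.17  0.15 -0.  ] [5.1 6.8 5.4 6.2] [ 3.1412e+00 -4.0000e-04  2.5780e-01] 0.0132 17.75
```

arm_command([
  [[0,0,0,0,0,0,0],[0,0,0,0,0,0,0],[0,0,0,0,0,0,0],[0,0,0,0,0,0,0]],
])

```text
time: 18.15
tool_pos: [0.4676, -0.0988, 0.1011]
tool_rot: [-3.141, 0.0, 0.258]
contact_force: [0.2, -0.5, 0.5]
opening: 0.0406
```

```bash
python3 st.py; python3 -c "
from h import *
shot('wrist','w7')"
```

```text
[ 0.4677 -0.0988  0.1012] [0.1011 0.1012 0.1012 0.1012] F [-0.2   0.04  0.07 -0.03  0.03  0.02] [ 0.  -0.3  0.3  0.3] [3.1416e+00 1.0000e-04 2.5780e-01] 0.0458 18.35
```

View pics/w7.png

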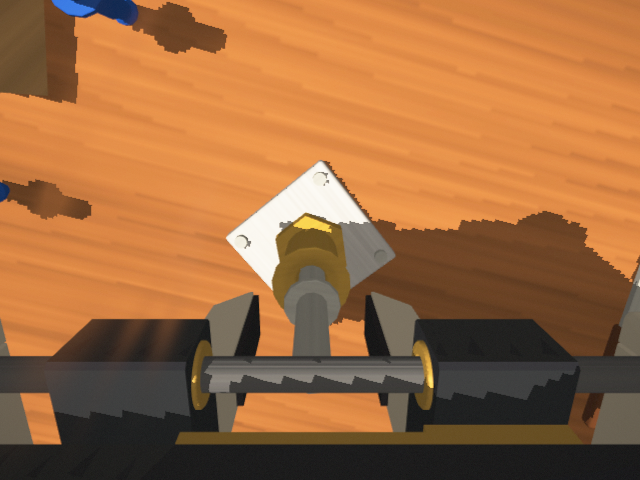

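Wrist view: the tube stands upright in the coupling (flange at (312,300)), with the fingers open and clear on both sides. Retreating straight up.

arm_command([
  [[0,0,0,0,0,-0.05,0],[0,0,0,0,0,-0.15,0],[0,0,0,0,0,-0.28,0],[0,0,0,0,0,-0.4,0],[0,0,0,0,0,-0.45,0],[0,0,0,0,0,-0.45,0]],
])

```text
time: 19.0
tool_pos: [0.4689, -0.0992, 0.2386]
tool_rot: [3.138, -0.004, 0.258]
contact_force: [0.6, -0.2, 0.5]
opening: 0.046
```

```bash
python3 st.py
python3 - <<'E'
from h import *
for n in('scene','top'):
    c=shot(n,n+'8');P=cloud(c)
    m=(P[...,2]>.012)&(P[...,2]<.18)&(P[...,0]>.28)&(P[...,0]<.75)&(abs(P[...,1])<.4)
    k,l,s,ce=cv2.connectedComponentsWithStats(m.astype(np.uint8))
    for i in range(1,k):
        if s[i,4]>20:
            q=P[l==i];print(n,s[i],q.min(0).round(3),q.max(0).round(3),'top',q[q[:,2]>q[:,2].max()-.006].mean(0).round(4))
E
```

```text
[ 0.4673 -0.0987  0.2356] [0.2368 0.2356 0.235  0.2348] F [-0.08  0.28 -0.13 -0.01  0.03  0.01] [-0.5 -0.3 -0.3  0.6] [-3.1401e+00  2.3000e-03  2.5780e-01] 0.046 19.2
scene [269 185  24  62 859] [ 0.453 -0.121  0.012] [ 0.493 -0.075  0.147] top [ 0.4721 -0.0981  0.1447]
scene [375 193  13  42 311] [0.446 0.09  0.012] [0.47  0.115 0.11 ] top [0.4563 0.1018 0.1081]
scene [ 371  223   86   74 2903] [0.501 0.079 0.012] [0.636 0.234 0.112] top [0.6157 0.1153 0.1085]
scene [346 237  14  42 350] [0.566 0.023 0.012] [0.59  0.047 0.112] top [0.5777 0.0355 0.1093]
scene [ 336  287   33   44 1149] [ 0.652 -0.001  0.012] [0.702 0.055 0.08 ] top [0.6746 0.0271 0.077 ]
top [292 193  29  33 741] [0.641 0.    0.012] [0.696 0.056 0.083] top [0.6687 0.0283 0.0793]
top [255 215  14  22 188] [0.607 0.096 0.012] [0.63  0.12  0.114] top [0.6188 0.1079 0.111 ]
top [290 243  14  19 172] [0.56  0.024 0.013] [0.582 0.049 0.115] top [0.5724 0.0363 0.1112]
top [ 194  252   80   34 2596] [0.5   0.08  0.012] [0.575 0.233 0.111] top [0.5337 0.1967 0.1072]
top [247 307  15  14 166] [0.439 0.091 0.013] [0.464 0.115 0.113] top [0.4512 0.1028 0.1108]
top [352 318  22  14 111] [ 0.441 -0.12   0.012] [ 0.463 -0.081  0.091] top [ 0.4559 -0.1033  0.0905]
top [478 330   8  11  38] [ 0.444 -0.336  0.012] [ 0.463 -0.322  0.016] top [ 0.454  -0.329   0.0134]
top [480 341   8  21  65] [ 0.405 -0.34   0.012] [ 0.442 -0.326  0.017] top [ 0.425  -0.3337  0.0137]
top [484 356   7  18  53] [ 0.383 -0.346  0.012] [ 0.415 -0.334  0.017] top [ 0.3953 -0.3401  0.0138]
```

View pics/scene8.png

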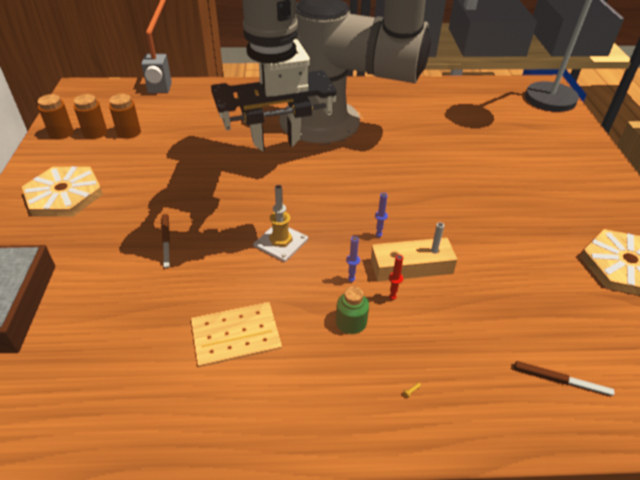

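The tube stands upright in the coupling at (279,205), its top near z 0.145 m. The plain tube, jar, board, scraper and look-alikes are unmoved.

```bash
python3 -c "
from cell import robot
print(robot.hand_in(), robot.observe()['time'])"
```

```text
the job is handed in; nothing more can be done
the job is handed in; nothing more can be done
```

I drew the flanged steel tube out of the rack and lowered it into the coupling. It passed the spring balls at about 8 N and clicked into the groove, then met the seat about 35 mm below the mouth. I pressed it at about 12 N for roughly 0.7 s by the wrist force (13 N by how far the seat gave), eased off, opened the fingers and withdrew straight up. I handed in at about 19 s.

**Last checks:** The tube stands upright in the coupling with its top at about z = 0.145 m, which matches the depth I felt. The gripper is clear with no force reading. The plain tube, jar and blue and red look-alikes measure within about 1 mm of their starting places. The board and scraper look unmoved in the picture.

**What disagreed:**
- **Mouth and tube positions:** the camera views differed by up to about 6 mm at the mouth and 3 mm at the tube. I settled them with the wrist camera and by feel.
- **Click into the groove:** the balls pulled on the tube with about 9 N as it dropped in. Sideways force rose to about 4 N then and fell again after I re-centred.

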